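# Close up the tube racks in a bench-top rack feeder and start it

### The job

With your fingertips behind the last rack only, push the row of five tube racks in the feeder's loading lane along its rail, all together, until the first one rests against the stop plate and no gaps are left between them, then press the start key on the feeder's head. Slide them smoothly without jolting the samples: nothing is to be picked up, lifted or tipped, and leave the finished rack in the other lane and everything else alone.

Things in the scene. Friction and masses are not known exactly. Their poses are not given: they have to be found in the camera images.
- feeder: low white rack feeder, 300 mm (x) x 520 mm (y), fixed to the bench; origin: centre of its underside. Two parallel lanes run along its y on a steel deck 30 mm above the bench: loading lane centred at x = -70 mm (the robot's side), finished lane at x = +75 mm. Their +y end is closed by a stop plate at y = 147 mm on a head 115 mm high (y 150 to 270 mm).
- lane_stop (a point): point on the stop plate's face, mid loading lane, 30 mm above the deck. Racks are pushed in the feeder's +y direction up to it; a rack touching it has its origin at feeder y = 136 mm.
- lane_entry (a point): point on the deck, mid-lane, at the loading lane's open end (feeder y = -250 mm). The lane is open above and at this end, 114 mm wide between guides standing 25 mm above the deck; a foot rail 12 mm wide and 6 mm high runs along its middle.
- rack1: blue five-place tube rack, 110 mm long (x, across the lane) x 22 mm (y, along the lane, +y to the stop) x 62 mm high; capped tubes sit tight in it, tops 84 mm above its underside; 100 to 170 g; grooved foot rides on the rail; origin: centre of its underside. First of the row in the loading lane, nearest the stop; it starts 90 to 190 mm short of it.
- rack2: blue five-place tube rack, 110 mm long (x, across the lane) x 22 mm (y, along the lane, +y to the stop) x 62 mm high; capped tubes sit tight in it, tops 84 mm above its underside; 100 to 170 g; grooved foot rides on the rail; origin: centre of its underside. Second of the row, touching the first.
- rack3: blue five-place tube rack, 110 mm long (x, across the lane) x 22 mm (y, along the lane, +y to the stop) x 62 mm high; capped tubes sit tight in it, tops 84 mm above its underside; 100 to 170 g; grooved foot rides on the rail; origin: centre of its underside. Third of the row.
- rack4: blue five-place tube rack, 110 mm long (x, across the lane) x 22 mm (y, along the lane, +y to the stop) x 62 mm high; capped tubes sit tight in it, tops 84 mm above its underside; 100 to 170 g; grooved foot rides on the rail; origin: centre of its underside. Fourth of the row.
- rack5: blue five-place tube rack, 110 mm long (x, across the lane) x 22 mm (y, along the lane, +y to the stop) x 62 mm high; capped tubes sit tight in it, tops 84 mm above its underside; 100 to 170 g; grooved foot rides on the rail; origin: centre of its underside. Last of the row; pushed on its free face (y = -11 mm). The row slides with 1 to 3 N; pushed near the top it would tip, so push at half height or lower.
- start_key (a joint): travel of the start key in m: 0 up, 0.005 fully down; it springs back and needs about 4 N to go fully down. The press counts from 0.0035.
- start_key_top (a point): centre of the top of the start key, a round white push key of 26 mm diameter on the flat top of the feeder's head, near the robot's side; pressed straight down
- done_rack: blue five-place tube rack, 110 mm long (x, across the lane) x 22 mm (y, along the lane, +y to the stop) x 62 mm high; capped tubes sit tight in it, tops 84 mm above its underside; 100 to 170 g; grooved foot rides on the rail; origin: centre of its underside. A finished rack standing in the other lane; bystander.
- spare_rack: empty blue rack of the same kind and size without tubes, standing on the bench to the right of the feeder; bystander; origin at the centre of its underside
- marker: black-and-white marker pen 130 mm long, 12 mm thick, lying on top of the feeder's head on the side away from the robot; bystander; origin at the centre of its underside
- pot: sample pot with white screw cap, 47 mm diameter, 60 mm high, standing on the bench beyond the open end of the loading lane; bystander; origin at the centre of its underside
- big_tube: large capped tube standing upright on the bench left of the feeder, 35 mm diameter at its cap, 109 mm high; bystander; origin at the centre of its underside
- tip_box: blue pipette-tip box with clear lid, 87 x 124 x 81 mm, on the bench right of the feeder; bystander; origin at the centre of its underside

How it is judged (in metres and radians):
On the way, in this order (a step that is already met when the one before it is completed fails the run):
1. the whole row stands closed up against the stop plate (y of rack1 in the frame of feeder above 0.1325 m and y of rack2 in the frame of rack1 above -0.0247 m and y of rack3 in the frame of rack2 above -0.0247 m and y of rack4 in the frame of rack3 above -0.0247 m and y of rack5 in the frame of rack4 above -0.0247 m and angle between the x axis of each of rack1, rack2, rack3, rack4, rack5 and the x axis of feeder, either way round below 0.07 rad and z of each of rack1, rack2, rack3, rack4, rack5 in the frame of feeder below 0.034 m and angle between each of rack1, rack2, rack3, rack4, rack5's own z axis and vertical below 0.07 rad), for 0.2 s.
2. the start key is pressed (all of step 1 and value of joint start_key above 0.0035 m), for 0.04 s.
At the end, for the whole second after the job is handed in: The first rack is within 3.5 mm of the stop plate, each next rack within about 2.5 mm of the one before, all five upright on the deck, square in the lane (within 4 degrees) and at rest; the start key has been pressed after that and is up again (all of step 1 and linear speed of each of rack1, rack2, rack3, rack4, rack5 below 0.01 m/s and value of joint start_key below 0.0015 m); the robot touches nothing.
It fails at once if one of the five racks is lifted more than 8 mm off the deck or tipped more than 15 degrees (z of any of rack1, rack2, rack3, rack4, rack5 in the frame of feeder above 0.038 m or angle between any of rack1, rack2, rack3, rack4, rack5's own z axis and vertical above 0.26 rad).
It fails at once if the robot pushes on a rack of the row other than the last (over 1.5 N) (contact force between any of the fingers, the arm and rack1 above 1.5 N or contact force between any of the fingers, the arm and rack2 above 1.5 N or contact force between any of the fingers, the arm and rack3 above 1.5 N or contact force between any of the fingers, the arm and rack4 above 1.5 N).
It fails at once if the racks are jolted: one moves faster than 0.45 m/s (linear speed of any of rack1, rack2, rack3, rack4, rack5 above 0.45 m/s).
It fails at once if a bystander is moved more than 20 mm (distance of any of done_rack, spare_rack, marker, pot, big_tube, tip_box from where it was at the start of the episode above 0.02 m).
It also fails if it takes over 48 s, if anything falls off the work surface, if the arm or the gripper's body presses on something with over 40 N, if the wrist force passes 120 N, or if a joint passes its speed limit or range.

### The arm

A 6-joint arm with a two-finger parallel gripper is mounted at the origin on the work surface. World frame = base frame: x ahead of the robot, y to its left, z up, the work surface at z = 0. Lengths are in m, angles in degrees, forces in N, time in s.
With the tool pointing down it reaches from about 0.35 to 0.775 m from the base axis. Payload 5.5 kg.
Tool frame: the origin (TCP) lies at the very end of the fingers, on their centre line; the grasp point (between the pads) lies 19 mm behind it; z points along the fingers, y is the line along which they close (so a half turn about z gives the same grasp; the last joint's range is limited). The gripper opens to 85 mm and grips with 20 to 120 N. Pads are 22 mm wide; open, the fingers measure 114 mm over their backs; the gripper's body (76 mm by 85 mm) begins 54 mm behind the grasp point. The pads swing forward as they close: fully open they stand 13 mm farther back than shut.
Start: joints at [64.996, 17.945, 2.641, 74.691, 0, 82.002], TCP at [0.168, 0.55, 0.231] pointing down, gripper open.
Joint ranges: [-158.12, 158.12], [-49.38, 96.58], [-58.88, 72.47], [-126.05, 133.96], [-84.25, 85.87], [-180, 180]. Speed limits (degrees/s): [147.25, 147.25, 180, 180, 180, 180].

### API

Orientations are given as a 3x3 rotation matrix whose columns are the frame's x, y, z axes.
In Python, from cell import * gives the robot as it stands.
- The arm moves only by the tool jog_arm, never from a script. Its argument "series" is a list of rows, each an object with "xyz": the shift along the tool's x, y, z in m, a list of three; "dr": the turn, a rotation vector about the tool's x, y, z in degrees, a list of three. A call has 1 to 12 rows; each row is the pose to reach, as a shift and turn from the pose commanded when the call began, along the tool's axes at that moment; what a row does not reach only later rows make up. A row lasts 1/10 s, in which the tool goes at most 50 mm and 8.59 degrees, less where a joint would pass 70% of its speed; a pose out of reach is approached as far as the arm can. A call with a gripper value outside its range is refused whole. "grip" is the gripper command: -1 is fully open, 1 is shut, values between are in proportion, set as the call begins (left out, the last holds). The fingers move at their own pace and stop on an object; "newtons" is the grip in N (left out, the last holds). Time passes only in rows, so rows that repeat a pose let the fingers close. It gives the time, the measured TCP pose, the force, the opening and the grip force at its end, in the units of the state.
- get_state(): the state, without advancing time (a new reading comes with each control period).
- read_camera(name): name is "scene" or "top" or "wrist"; returns a dict with "image" (480x640x3 uint8, red, green, blue), "camera_matrix" (3x3 intrinsics, pixels), "k1" (the pictures are not rectified: a ray, as slopes to the right and down, at radius r is drawn at 1 + k1 r^2 times it, then the intrinsics apply), "extrinsics" (4x4, takes a point from camera to world coordinates). Camera axes: x right, y up, looking along -z (the intrinsics and any distortion apply to the point x, -y, -z); pixel columns grow to the right and rows downward; lengths in m; the calibration is good to about 2 mm. A picture is of the moment at which its call begins. There is no depth.
- hand_in(): hands the job in; it is judged then, once.
The state is a dict: "t": time; "joint_positions": joint angles; "joint_velocities": joint speeds; "joint_efforts": joint torques, N m; "eef_pos": TCP position; "ee_rot": TCP orientation; "ft_force": force on the tool from outside, world axes, zero at the start; "ft_torque": the same for the moment, N m; "opening": finger opening in m; "finger_force": force on a finger pad.
Only numpy, scipy, OpenCV 4.12 (cv2) and the standard library are available. Lean on these libraries where they do the work, as an engineer would, in place of code of your own. Each camera call takes 0.05 s, during which the arm holds its last target. There are 200 camera calls.

## Working session

There is one attempt and no reset: what is moved stays moved. The work goes in short steps, Python scripts to look and compute and a tool call to move; the robot and the scene stay as the last step left them, time stands still between calls to the robot, and variables do not carry over. Pictures are saved under pics/ and viewed, at most 10 in all, crops included, and the job is handed in when it is done.

Besides the shell and the picture viewer there is one more tool, called after "Call:" as name([rows], argument=value, ...), one row to a line, values as JSON. jog_arm: Moves the arm, as the interface text tells. Its arguments: {"type":"object","properties":{"series":{"type":"array"},"grip":{"type":"number"},"newtons":{"type":"number"}},"required":["series"]}

```bash
mkdir -p pics; ls; cat > h.py <<'E'
from cell import *
import numpy as np, cv2
def snap(n,f):
    c=read_camera(n); cv2.imwrite('pics/'+f,c['image'][:,:,::-1]); np.savez('pics/'+f+'.npz',K=c['camera_matrix'],k1=c['k1'],E=c['extrinsics']); return c
def load(f): return np.load('pics/'+f+'.npz')
def world(c,uv,z):
    K=c['K'];p=np.array([(uv[0]-K[0,2])/K[0,0],(uv[1]-K[1,2])/K[1,1]]);q=p.copy()
    for _ in range(20): q=p/(1+float(c['k1'])*(q@q))
    E=c['E'];d=E[:3,:3]@np.array([q[0],-q[1],-1]);o=E[:3,3]
    return o+d*(z-o[2])/d[2]
def pix(c,P):
    E=c['E'];v=E[:3,:3].T@(np.array(P)-E[:3,3]);q=np.array([v[0],-v[1]])/-v[2];q=q*(1+float(c['k1'])*(q@q));K=c['K']
    return np.array([K[0,0]*q[0]+K[0,2],K[1,1]*q[1]+K[1,2]])
E
python3 - <<'E'
from h import *
snap('top','top1.png');snap('scene','scene1.png')
s=get_state();print(s['t'],s['eef_pos'],s['ee_rot'],s['ft_force'],s['opening'])
E
```

```text
pics
0.1 [0.16798792 0.54947107 0.23048431] [[-9.56271829e-01  2.92478515e-01 -7.12807956e-04]
 [ 2.92479273e-01  9.56270743e-01 -1.46292642e-03]
 [ 2.53762848e-04 -1.60743687e-03 -9.99998676e-01]] [ 0.43056881  0.52836628 -0.66629715] 0.08528683566562212
```

View pics/top1.png

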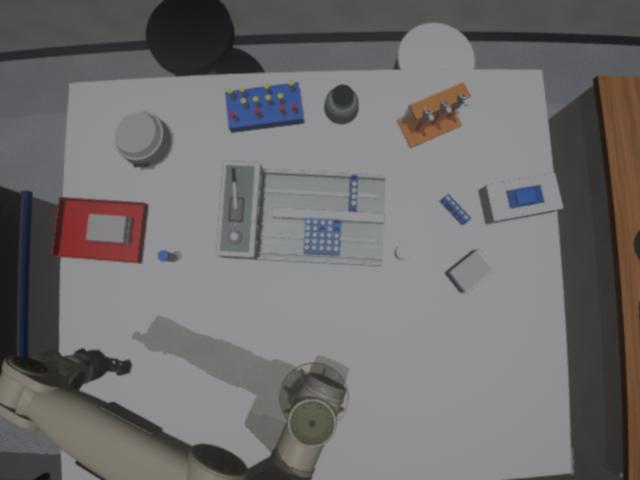

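View pics/scene1.png

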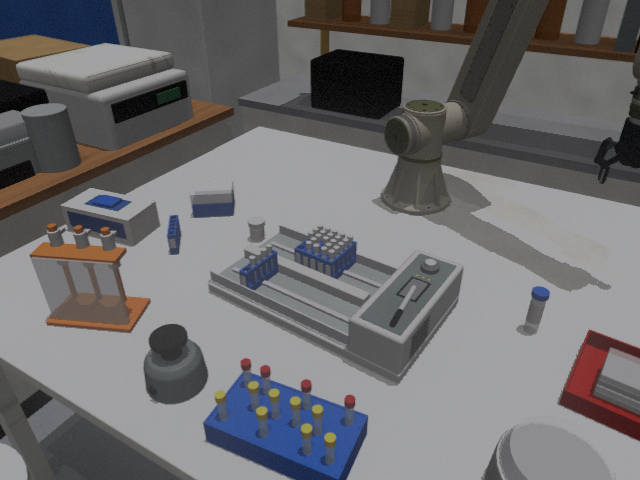

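The top view shows the feeder at u 218–385, v 160–265 with its head on the left. The row is at u 304–341, the key near (236,237) and the pot near (402,253). I'll enlarge this area.

```bash
python3 - <<'E'
import cv2
i=cv2.imread('pics/top1.png')[150:275,205:415]
i=cv2.convertScaleAbs(i,alpha=1.3)
cv2.imwrite('pics/top1c.png',cv2.resize(i,(798,475),interpolation=cv2.INTER_CUBIC))
E
```

```text
(no output)
```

View pics/top1c.png

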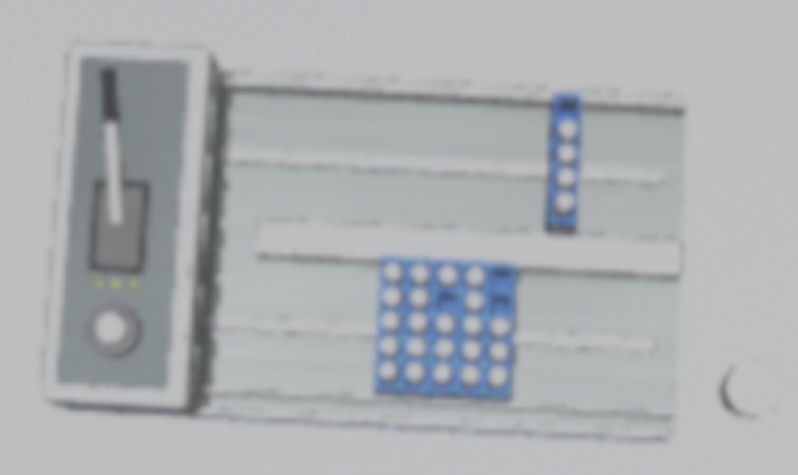

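```bash
python3 - <<'E'
from h import *
c=load('top1.png')
print(c['E'][:3,3],c['k1'])
f=lambda p,z:np.round(world(c,(p[0]/3.8+205-.4,p[1]/3.8+150-.4),z),4)
for n,p,z in [('headFL',(72,42),.115),('headFR',(215,47),.115),('headNR',(190,410),.115),('headNL',(45,402),.115),('key',(112,328),.12),
 ('railend',(655,345),.036),('railstop',(220,322),.036),('rail2end',(660,177),.036),('rackFR',(517,265),.092),('rackNR',(511,400),.092),('rackNL',(374,393),.092),('rackFL',(379,258),.092),('bodyNR',(668,438),.05),('bodyFR',(685,105),.05),('pot',(752,388),.06)]: print(n,f(p,z))
E
```

```text
[ 0.34546463 -0.03237205  1.56348386] -0.10871296381440267
headFL [0.7543 0.261  0.115 ]
headFR [0.7461 0.1425 0.115 ]
headNR [0.4479 0.1663 0.115 ]
headNL [0.4574 0.2834 0.115 ]
key [0.5152 0.2277 0.12  ]
railend [ 0.4977 -0.2184  0.036 ]
railstop [0.5277 0.1506 0.036 ]
rail2end [ 0.6426 -0.2288  0.036 ]
rackFR [ 0.5613 -0.1007  0.092 ]
rackNR [ 0.4505 -0.0922  0.092 ]
rackNL [0.4593 0.0191 0.092 ]
rackFL [0.5703 0.0124 0.092 ]
bodyNR [ 0.4178 -0.2244  0.05  ]
bodyFR [ 0.702  -0.2512  0.05  ]
pot [ 0.457  -0.2953  0.06  ]
```

```bash
cat >> h.py <<'E'
from scipy.spatial.transform import Rotation as Ro
A=np.radians(-4.64);EX=np.array([np.cos(A),np.sin(A),0]);EY=np.array([-np.sin(A),np.cos(A),0]);O=np.array([.5844,.004,0])
def F(x,y,z): return O+x*EX+y*EY+np.array([0,0,z])
def fe(P): d=np.array(P)-O; return np.round([d@EX,d@EY,d[2]],4)
def RT(t): 
    t=np.radians(t); z=np.sin(t)*EY-np.cos(t)*np.array([0,0,1]); return np.c_[np.cross(EX,z),EX,z]
def rel(P,R,s=None):
    s=s or get_state();R0=np.array(s['ee_rot'])
    print('xyz',np.round(R0.T@(P-s['eef_pos']),4),'dr',np.round(Ro.from_matrix(R0.T@R).as_rotvec(degrees=True),2))
E
python3 - <<'E'
from h import *
rel(F(-.07,-.155,.2),RT(10))
rel(F(-.07,-.155,.2),RT(0))
c=load('top1.png')
print(fe(world(c,(236,237),.12)))
E
```

```text
xyz [-0.5226 -0.5662  0.0313] dr [-6.86  8.47 77.42]
xyz [-0.5226 -0.5662  0.0313] dr [-9.000e-02  5.000e-02  7.763e+01]
[-0.0901  0.2112  0.12  ]
```

Call:
jog_arm([
  {"xyz": [-0.03,-0.033,0],"dr": [-0.4,0.5,4.5]},
  {"xyz": [-0.06,-0.066,0],"dr": [-0.8,1,9]},
  {"xyz": [-0.09,-0.099,0.003],"dr": [-1.2,1.5,13.5]},
  {"xyz": [-0.12,-0.132,0.006],"dr": [-1.6,1.9,18]},
  {"xyz": [-0.15,-0.165,0.01],"dr": [-2,2.4,22.5]},
  {"xyz": [-0.18,-0.198,0.012],"dr": [-2.4,2.9,27]},
  {"xyz": [-0.21,-0.23,0.014],"dr": [-2.8,3.4,31.5]},
  {"xyz": [-0.24,-0.262,0.016],"dr": [-3.2,3.9,36]},
  {"xyz": [-0.27,-0.294,0.018],"dr": [-3.6,4.4,40.5]},
  {"xyz": [-0.3,-0.326,0.02],"dr": [-4,4.9,45]},
  {"xyz": [-0.33,-0.358,0.02],"dr": [-4.4,5.4,49.5]},
  {"xyz": [-0.35,-0.38,0.02],"dr": [-4.7,5.7,52]},
], grip=0.0)

```text
t: 1.3
eef_pos: [0.3925, 0.0817, 0.2111]
ee_rot: [[-0.352, 0.936, -0.015], [0.928, 0.351, 0.123], [0.121, 0.029, -0.992]]
ft_force: [0.3, 0.8, 0.1]
opening: 0.0423
finger_force: 0.0
```

```bash
python3 - <<'E'
from h import *
rel(F(-.07,-.155,.2),RT(10))
E
```

```text
xyz [-0.2502  0.0228 -0.0186] dr [-2.09  2.64 25.15]
```

Call:
jog_arm([
  {"xyz": [-0.04,0.004,-0.003],"dr": [-0.3,0.4,4]},
  {"xyz": [-0.08,0.008,-0.006],"dr": [-0.7,0.8,8]},
  {"xyz": [-0.12,0.011,-0.009],"dr": [-1,1.2,12]},
  {"xyz": [-0.16,0.014,-0.012],"dr": [-1.3,1.6,16]},
  {"xyz": [-0.2,0.018,-0.015],"dr": [-1.7,2.1,20]},
  {"xyz": [-0.23,0.021,-0.017],"dr": [-2,2.4,23]},
  {"xyz": [-0.25,0.0228,-0.0186],"dr": [-2.1,2.6,25.1]},
  {"xyz": [-0.25,0.0228,-0.0186],"dr": [-2.1,2.6,25.1]},
  {"xyz": [-0.25,0.0228,-0.0186],"dr": [-2.1,2.6,25.1]},
])

```text
t: 2.2
eef_pos: [0.5019, -0.1416, 0.1995]
ee_rot: [[0.074, 0.997, 0.012], [0.982, -0.075, 0.174], [0.174, -0.001, -0.985]]
ft_force: [0.6, 0.2, -0.1]
opening: 0.0433
finger_force: 0.0
```

```bash
python3 - <<'E'
from h import *
s=get_state();print(fe(s['eef_pos']),s['t'],s['ft_force'])
snap('wrist','w1.png')
rel(F(-.07,-.135,.046),RT(10))
E
```

```text
[-0.0705 -0.1518  0.1995] 2.2 [ 0.5554487   0.19496669 -0.08281537]
xyz [-0.0108  0.0009  0.1543] dr [-0.11 -0.01  0.35]
```

View pics/w1.png

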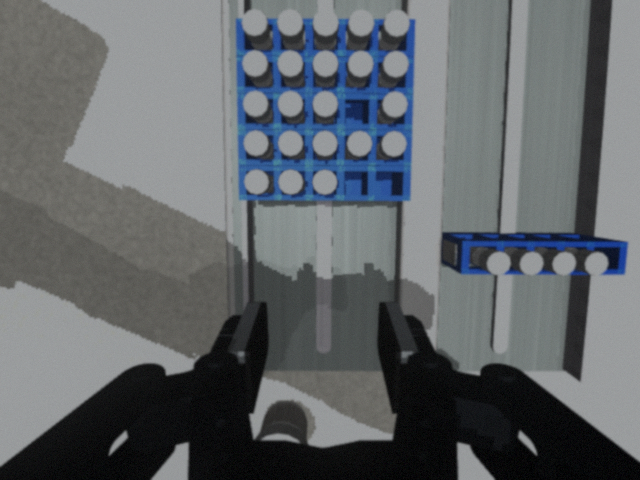

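The wrist view shows the row's rear top edge at v≈200 (u 240–411) and the rail at u≈323. The two fingers straddle the rail.

```bash
python3 - <<'E'
from h import *
c=load('w1.png')
for p,z in [((241,199),.092),((411,200),.092),((323,350),.036),((238,18),.092),((415,20),.092)]: print(fe(world(c,p,z)))
E
```

```text
[-0.1234 -0.1063  0.092 ]
[-0.014  -0.1063  0.092 ]
[-0.0699 -0.2297  0.036 ]
[-0.1234  0.0044  0.092 ]
[-0.0147  0.0038  0.092 ]
```

Call:
jog_arm([
  {"xyz": [-0.004,0.001,0.03],"dr": [0,0,0.3]},
  {"xyz": [-0.008,0.001,0.07],"dr": [0,0,0.3]},
  {"xyz": [-0.012,0.001,0.105],"dr": [0,0,0.3]},
  {"xyz": [-0.015,0.001,0.13],"dr": [0,0,0.3]},
  {"xyz": [-0.0157,0.001,0.145],"dr": [0,0,0.3]},
  {"xyz": [-0.0157,0.001,0.1535],"dr": [0,0,0.3]},
  {"xyz": [-0.0157,0.001,0.1535],"dr": [0,0,0.3]},
  {"xyz": [-0.0157,0.001,0.1535],"dr": [0,0,0.3]},
])

```text
t: 3.05
eef_pos: [0.5047, -0.1304, 0.0472]
ee_rot: [[0.078, 0.997, 0.014], [0.982, -0.079, 0.172], [0.173, 0.001, -0.985]]
ft_force: [-0.1, -0.1, -0.6]
opening: 0.0427
finger_force: 0.0
```

```bash
python3 - <<'E'
from h import *
s=get_state();print(fe(s['eef_pos']),s['t'],s['ft_force'])
snap('wrist','w2.png')
for y in(-.12,0.025): rel(F(-.07,y,.046),RT(10))
E
```

```text
[-0.0686 -0.1404  0.0472] 3.05 [-0.09600886 -0.12668221 -0.55755468]
xyz [ 0.0202 -0.0018  0.005 ] dr [0.06 0.08 0.08]
xyz [ 0.163  -0.0016  0.03  ] dr [0.06 0.08 0.08]
```

View pics/w2.png

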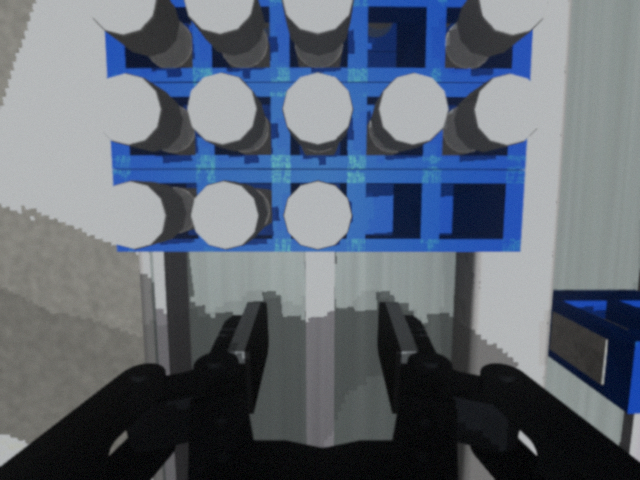

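Call:
jog_arm([
  {"xyz": [0.006,-0.0005,0.002],"dr": [0,0,0]},
  {"xyz": [0.012,-0.001,0.003],"dr": [0,0,0]},
  {"xyz": [0.016,-0.0015,0.0038],"dr": [0,0,0]},
  {"xyz": [0.019,-0.0018,0.0044],"dr": [0,0,0]},
  {"xyz": [0.021,-0.0018,0.0047],"dr": [0,0,0]},
  {"xyz": [0.023,-0.0018,0.005],"dr": [0,0,0]},
  {"xyz": [0.025,-0.0018,0.0054],"dr": [0,0,0]},
  {"xyz": [0.027,-0.0018,0.0057],"dr": [0,0,0]},
  {"xyz": [0.029,-0.0018,0.006],"dr": [0,0,0]},
  {"xyz": [0.032,-0.0018,0.0065],"dr": [0,0,0]},
  {"xyz": [0.035,-0.0018,0.007],"dr": [0,0,0]},
  {"xyz": [0.038,-0.0018,0.0076],"dr": [0,0,0]},
])

```text
t: 4.3
eef_pos: [0.5057, -0.0918, 0.0454]
ee_rot: [[0.079, 0.997, 0.013], [0.982, -0.08, 0.172], [0.173, -0.0, -0.985]]
ft_force: [-0.5, -3.2, 0.8]
opening: 0.043
finger_force: 1.4
```

```bash
python3 - <<'E'
from h import *
s=get_state();print(fe(s['eef_pos']),s['t'],s['ft_force'])
snap('wrist','w3.png')
rel(F(-.07,0.02,.046),RT(10))
E
```

```text
[-0.0707 -0.1018  0.0454] 4.3 [-0.54165169 -3.20373346  0.79132136]
xyz [0.1196 0.0009 0.0204] dr [-0.04  0.01  0.05]
```

View pics/w3.png

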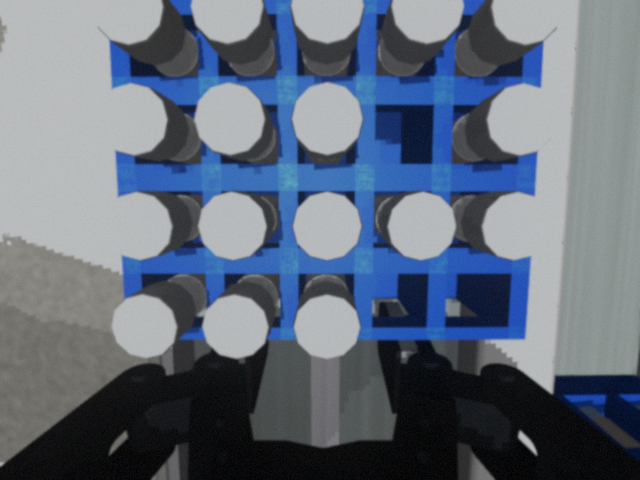

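```bash
python3 - <<'E'
from h import *
for f,pts in [('w3.png',[((327,338),.092),((327,262),.092),((327,178),.092),((327,90),.092),((327,327),.114),((327,226),.114),((327,119),.114),((327,8),.114)]),('w2.png',[((317,251),.092),((317,168),.092),((317,82),.092),((317,214),.114),((317,107),.114)])]:
    c=load(f); print(f,[(z,fe(world(c,p,z))[1]) for p,z in pts])
c=load('w3.png')
print([np.round(pix(c,F(-.07+dx,y,z))) for dx,y,z in [(.03,-.091,.048),(.03,-.091,.092),(.03,-.0907,.03)]])
E
```

```text
w3.png [(0.092, np.float64(-0.092)), (0.092, np.float64(-0.0707)), (0.092, np.float64(-0.0484)), (0.092, np.float64(-0.0261)), (0.114, np.float64(-0.0814)), (0.114, np.float64(-0.0592)), (0.114, np.float64(-0.0372)), (0.114, np.float64(-0.0156))]
w2.png [(0.092, np.float64(-0.1066)), (0.092, np.float64(-0.0843)), (0.092, np.float64(-0.0622)), (0.114, np.float64(-0.0953)), (0.114, np.float64(-0.073))]
[array([403., 295.]), array([434., 334.]), array([395., 283.])]
```

Call:
jog_arm([
  {"xyz": [0.002,0,0.0003],"dr": [0,0,0]},
  {"xyz": [0.005,0,0.0009],"dr": [0,0,0]},
  {"xyz": [0.009,0,0.0015],"dr": [0,0,0]},
  {"xyz": [0.014,0,0.0024],"dr": [0,0,0]},
  {"xyz": [0.02,0,0.0034],"dr": [0,0,0]},
  {"xyz": [0.026,0,0.0044],"dr": [0,0,0]},
  {"xyz": [0.032,0,0.0055],"dr": [0,0,0]},
  {"xyz": [0.038,0,0.0065],"dr": [0,0,0]},
  {"xyz": [0.044,0,0.0075],"dr": [0,0,0]},
  {"xyz": [0.049,0,0.0084],"dr": [0,0,0]},
  {"xyz": [0.053,0,0.0091],"dr": [0,0,0]},
  {"xyz": [0.056,0,0.0096],"dr": [0,0,0]},
])

```text
t: 5.55
eef_pos: [0.5101, -0.0349, 0.0456]
ee_rot: [[0.079, 0.997, 0.013], [0.982, -0.08, 0.173], [0.173, -0.001, -0.985]]
ft_force: [-0.3, -2.2, -1.8]
opening: 0.0426
finger_force: 1.1
```

Call:
jog_arm([
  {"xyz": [0.003,0,0.0005],"dr": [0,0,0]},
  {"xyz": [0.007,0,0.0012],"dr": [0,0,0]},
  {"xyz": [0.012,0,0.002],"dr": [0,0,0]},
  {"xyz": [0.018,0,0.003],"dr": [0,0,0]},
  {"xyz": [0.024,0,0.0041],"dr": [0,0,0]},
  {"xyz": [0.03,0,0.0051],"dr": [0,0,0]},
  {"xyz": [0.036,0,0.0061],"dr": [0,0,0]},
  {"xyz": [0.041,0,0.007],"dr": [0,0,0]},
  {"xyz": [0.046,0,0.0079],"dr": [0,0,0]},
  {"xyz": [0.05,0,0.0085],"dr": [0,0,0]},
  {"xyz": [0.053,0,0.009],"dr": [0,0,0]},
  {"xyz": [0.055,0,0.0094],"dr": [0,0,0]},
])

```text
t: 6.75
eef_pos: [0.5146, 0.0206, 0.0459]
ee_rot: [[0.079, 0.997, 0.013], [0.982, -0.08, 0.172], [0.173, -0.001, -0.985]]
ft_force: [-0.8, -2.2, -0.3]
opening: 0.0429
finger_force: 1.3
```

```bash
python3 - <<'E'
from h import *
s=get_state();print(fe(s['eef_pos']),s['t'],s['ft_force'])
rel(F(-.07,0.0265,.046),RT(10))
E
```

```text
[-0.0709  0.0109  0.0459] 6.75 [-0.75525365 -2.19354316 -0.33458203]
xyz [0.0154 0.0009 0.0026] dr [-0.04  0.04  0.03]
```

Call:
jog_arm([
  {"xyz": [0.0015,0,0.0003],"dr": [0,0,0]},
  {"xyz": [0.003,0,0.0005],"dr": [0,0,0]},
  {"xyz": [0.0045,0,0.0008],"dr": [0,0,0]},
  {"xyz": [0.006,0,0.001],"dr": [0,0,0]},
  {"xyz": [0.0075,0,0.0013],"dr": [0,0,0]},
  {"xyz": [0.009,0,0.0015],"dr": [0,0,0]},
  {"xyz": [0.0105,0,0.0018],"dr": [0,0,0]},
  {"xyz": [0.0115,0,0.002],"dr": [0,0,0]},
  {"xyz": [0.0125,0,0.0021],"dr": [0,0,0]},
  {"xyz": [0.0135,0,0.0023],"dr": [0,0,0]},
  {"xyz": [0.0135,0,0.0023],"dr": [0,0,0]},
])

```text
t: 7.85
eef_pos: [0.5157, 0.0342, 0.0459]
ee_rot: [[0.079, 0.997, 0.013], [0.982, -0.08, 0.173], [0.173, -0.001, -0.985]]
ft_force: [-0.4, -1.3, -0.9]
opening: 0.0426
finger_force: 0.8
```

Call:
jog_arm([
  {"xyz": [0.0006,0,0],"dr": [0,0,0]},
  {"xyz": [0.0012,0,0.0002],"dr": [0,0,0]},
  {"xyz": [0.0018,0,0.0003],"dr": [0,0,0]},
  {"xyz": [0.0018,0,0.0003],"dr": [0,0,0]},
])

```text
t: 8.25
eef_pos: [0.5159, 0.0358, 0.046]
ee_rot: [[0.079, 0.997, 0.013], [0.982, -0.08, 0.173], [0.173, -0.0, -0.985]]
ft_force: [0.0, -2.3, -1.1]
opening: 0.0426
finger_force: 1.0
```

```bash
python3 - <<'E'
from h import *
s=get_state();print(fe(s['eef_pos']),s['t'],s['ft_force'])
E
```

```text
[-0.0708  0.0262  0.046 ] 8.25 [ 0.01409229 -2.34142719 -1.12120347]
```

Call:
jog_arm([
  {"xyz": [0.0006,0,0],"dr": [0,0,0]},
  {"xyz": [0.0012,0,0.0002],"dr": [0,0,0]},
  {"xyz": [0.0018,0,0.0003],"dr": [0,0,0]},
  {"xyz": [0.0018,0,0.0003],"dr": [0,0,0]},
])

```text
t: 8.65
eef_pos: [0.5161, 0.0377, 0.046]
ee_rot: [[0.079, 0.997, 0.014], [0.982, -0.08, 0.173], [0.173, -0.0, -0.985]]
ft_force: [-0.2, -1.3, -0.4]
opening: 0.0427
finger_force: 1.0
```

Call:
jog_arm([
  {"xyz": [0.0006,0,0],"dr": [0,0,0]},
  {"xyz": [0.0012,0,0.0002],"dr": [0,0,0]},
  {"xyz": [0.0018,0,0.0003],"dr": [0,0,0]},
  {"xyz": [0.0018,0,0.0003],"dr": [0,0,0]},
])

```text
t: 9.05
eef_pos: [0.5162, 0.0393, 0.046]
ee_rot: [[0.079, 0.997, 0.013], [0.982, -0.08, 0.172], [0.173, -0.0, -0.985]]
ft_force: [-0.3, -4.5, -1.3]
opening: 0.0428
finger_force: 1.7
```

Call:
jog_arm([
  {"xyz": [0.0004,0,0],"dr": [0,0,0]},
  {"xyz": [0.0008,0,0.0001],"dr": [0,0,0]},
  {"xyz": [0.001,0,0.0002],"dr": [0,0,0]},
  {"xyz": [0.001,0,0.0002],"dr": [0,0,0]},
])

```text
t: 9.45
eef_pos: [0.5163, 0.0394, 0.046]
ee_rot: [[0.08, 0.997, 0.013], [0.982, -0.081, 0.17], [0.171, -0.001, -0.985]]
ft_force: [-0.4, -6.1, 0.2]
opening: 0.0426
finger_force: 3.6
```

```bash
python3 - <<'E'
from h import *
s=get_state();print(fe(s['eef_pos']),s['t'],s['ft_force'])
snap('wrist','w4.png')
snap('top','top2.png')
E
```

```text
[-0.0708  0.0298  0.046 ] 9.45 [-0.39309731 -6.14775466  0.23751823]
```

View pics/w4.png

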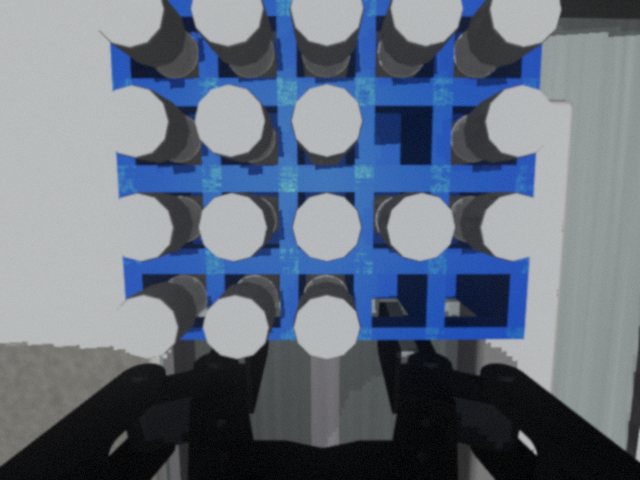

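The row has stalled against the stop: force rose to 6 N with no further motion. The wrist view shows the racks square and closed, with the rear edge at v≈338. Next I back off and rise.

Call:
jog_arm([
  {"xyz": [-0.001,0,-0.0002],"dr": [0,0,0]},
  {"xyz": [-0.003,0,-0.0005],"dr": [0,0,0]},
  {"xyz": [-0.008,0,-0.0014],"dr": [0,0,0]},
  {"xyz": [-0.02,0,-0.0035],"dr": [0,0,0]},
  {"xyz": [-0.035,0,-0.006],"dr": [0,0,0]},
  {"xyz": [-0.045,0,-0.008],"dr": [0,0,0]},
  {"xyz": [-0.04,0,-0.05],"dr": [0,0,0]},
  {"xyz": [-0.03,0,-0.09],"dr": [0,0,0]},
  {"xyz": [-0.02,0,-0.13],"dr": [0,0,0]},
  {"xyz": [-0.015,0,-0.17],"dr": [0,0,0]},
  {"xyz": [-0.01,0,-0.21],"dr": [0,0,0]},
  {"xyz": [-0.01,0,-0.21],"dr": [0,0,0]},
], grip=0.0)

```text
t: 10.75
eef_pos: [0.5154, -0.0068, 0.257]
ee_rot: [[0.078, 0.997, 0.023], [0.982, -0.081, 0.17], [0.172, 0.01, -0.985]]
ft_force: [0.8, -1.2, -0.4]
opening: 0.0429
finger_force: 0.0
```

```bash
python3 - <<'E'
from h import *
s=get_state();print(fe(s['eef_pos']),s['t'],s['ft_force'])
rel(F(-.09,.13,.23),RT(0))
E
```

```text
[-0.0679 -0.0164  0.257 ] 10.75 [ 0.82384212 -1.18319943 -0.42398526]
xyz [ 0.1396 -0.0224  0.0515] dr [ 0.55 -9.89  0.05]
```

Call:
jog_arm([
  {"xyz": [0.03,-0.005,0.01],"dr": [0.1,-2,0]},
  {"xyz": [0.06,-0.01,0.02],"dr": [0.3,-5,0]},
  {"xyz": [0.09,-0.015,0.03],"dr": [0.4,-8,0]},
  {"xyz": [0.12,-0.02,0.042],"dr": [0.5,-9.9,0]},
  {"xyz": [0.14,-0.0224,0.0515],"dr": [0.5,-9.9,0]},
  {"xyz": [0.14,-0.0224,0.0515],"dr": [0.5,-9.9,0]},
  {"xyz": [0.14,-0.0224,0.0515],"dr": [0.5,-9.9,0]},
], grip=1)

```text
t: 11.45
eef_pos: [0.5018, 0.1424, 0.224]
ee_rot: [[0.079, 0.997, -0.01], [0.997, -0.079, 0.002], [0.001, -0.01, -1.0]]
ft_force: [-0.1, -0.1, -0.4]
opening: 0.0004
finger_force: 0.0
```

```bash
python3 - <<'E'
from h import *
s=get_state();print(fe(s['eef_pos']),s['t'],s['opening'])
snap('wrist','w5.png')
E
```

```text
[-0.0936  0.1312  0.224 ] 11.45 0.0003723000805492024
```

View pics/w5.png

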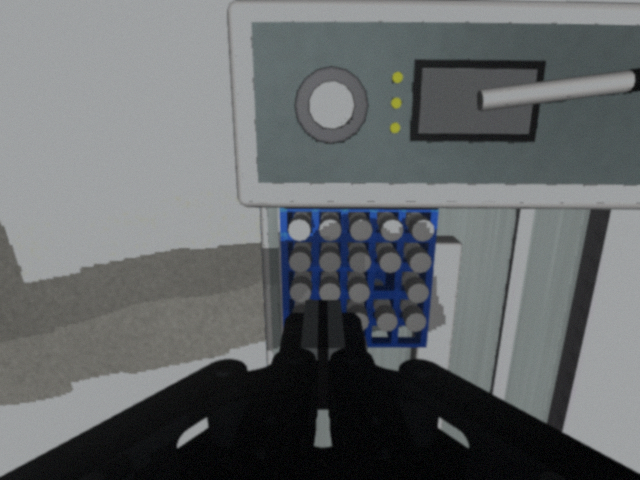

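The wrist view shows the key centre at (332,105) inside a grey ring. The marker is well away, starting at u≈480.

```bash
python3 - <<'E'
from h import *
c=load('w5.png')
for z in(.115,.122,.13):
    k=world(c,(332,105),z); d=np.linalg.norm(world(c,(309,105),z)-world(c,(355,105),z));print(z,fe(k),d)
print('rear',fe(world(c,(400,347),.092)),'front',fe(world(c,(300,209),.092)))
P=world(c,(332,105),.122);P[2]=.15; rel(P,RT(0))
E
```

```text
0.115 [-0.0893  0.2148  0.115 ] 0.027179392062983976
0.122 [-0.0894  0.2146  0.122 ] 0.02642524859741833
0.13 [-0.0895  0.2143  0.13  ] 0.02556337035105753
rear [-0.0349  0.0388  0.092 ] front [-0.1106  0.147   0.092 ]
xyz [0.0838 0.0046 0.0743] dr [-0.56 -0.05  0.06]
```

Call:
jog_arm([
  {"xyz": [0.03,0.002,0],"dr": [-0.5,0,0]},
  {"xyz": [0.06,0.004,0.01],"dr": [-0.5,0,0]},
  {"xyz": [0.08,0.0046,0.035],"dr": [-0.5,0,0]},
  {"xyz": [0.0838,0.0046,0.06],"dr": [-0.5,0,0]},
  {"xyz": [0.0838,0.0046,0.0743],"dr": [-0.5,0,0]},
  {"xyz": [0.0838,0.0046,0.0743],"dr": [-0.5,0,0]},
  {"xyz": [0.0838,0.0046,0.0743],"dr": [-0.5,0,0]},
])

```text
t: 12.2
eef_pos: [0.5132, 0.2247, 0.1508]
ee_rot: [[0.081, 0.997, -0.0], [0.997, -0.081, 0.001], [0.001, -0.0, -1.0]]
ft_force: [0.5, -0.0, 0.0]
opening: -0.0002
finger_force: 0.0
```

Call:
jog_arm([
  {"xyz": [0,0,0.004],"dr": [0,0,0]},
  {"xyz": [0,0,0.008],"dr": [0,0,0]},
  {"xyz": [0,0,0.012],"dr": [0,0,0]},
  {"xyz": [0,0,0.015],"dr": [0,0,0]},
  {"xyz": [0,0,0.018],"dr": [0,0,0]},
  {"xyz": [0,0,0.02],"dr": [0,0,0]},
  {"xyz": [0,0,0.022],"dr": [0,0,0]},
  {"xyz": [0,0,0.022],"dr": [0,0,0]},
])

```text
t: 13.0
eef_pos: [0.5129, 0.2258, 0.1308]
ee_rot: [[0.079, 0.997, 0.002], [0.997, -0.079, 0.001], [0.001, 0.002, -1.0]]
ft_force: [-4.2, -2.4, 15.5]
opening: 0.0003
finger_force: 8.0
```

```bash
python3 - <<'E'
from h import *
s=get_state();print(fe(s['eef_pos']),s['t'],s['ft_force'])
E
```

```text
[-0.0892  0.2153  0.1308] 13.0 [-4.22232744 -2.41304788 15.53916786]
```

Call:
jog_arm([
  {"xyz": [0,0,-0.002],"dr": [0,0,0]},
  {"xyz": [0,0,-0.002],"dr": [0,0,0]},
])

```text
t: 13.2
eef_pos: [0.5128, 0.2258, 0.1311]
ee_rot: [[0.079, 0.997, 0.001], [0.997, -0.079, 0.001], [0.001, 0.001, -1.0]]
ft_force: [-0.8, -1.7, 3.4]
opening: 0.0002
finger_force: 1.9
```

Call:
jog_arm([
  {"xyz": [0,0,-0.0015],"dr": [0,0,0]},
  {"xyz": [0,0,-0.0015],"dr": [0,0,0]},
])

```text
t: 13.4
eef_pos: [0.5129, 0.2258, 0.1319]
ee_rot: [[0.08, 0.997, -0.0], [0.997, -0.08, 0.001], [0.001, -0.0, -1.0]]
ft_force: [0.5, -1.9, 3.2]
opening: 0.0
finger_force: 1.7
```

Call:
jog_arm([
  {"xyz": [0,0,-0.0015],"dr": [0,0,0]},
  {"xyz": [0,0,-0.0015],"dr": [0,0,0]},
])

```text
t: 13.6
eef_pos: [0.5129, 0.2258, 0.1333]
ee_rot: [[0.08, 0.997, -0.0], [0.997, -0.08, 0.001], [0.001, -0.0, -1.0]]
ft_force: [-0.2, -1.5, 1.6]
opening: 0.0001
finger_force: 1.3
```

Call:
jog_arm([
  {"xyz": [0,0,-0.0015],"dr": [0,0,0]},
  {"xyz": [0,0,-0.0015],"dr": [0,0,0]},
])

```text
t: 13.8
eef_pos: [0.5128, 0.2259, 0.1348]
ee_rot: [[0.08, 0.997, -0.0], [0.997, -0.08, 0.001], [0.001, -0.0, -1.0]]
ft_force: [0.8, -0.8, 1.6]
opening: 0.0001
finger_force: 0.9
```

The force profile fits a full press: hard stop at z 0.131 m, with the spring still following past 0.135 m. I'll retract and check the row.

Call:
jog_arm([
  {"xyz": [0,0,-0.005],"dr": [0,0,0]},
  {"xyz": [0,0,-0.02],"dr": [0,0,0]},
  {"xyz": [-0.02,0,-0.05],"dr": [0,0,0]},
  {"xyz": [-0.05,0,-0.085],"dr": [0,0,0]},
  {"xyz": [-0.085,0,-0.1],"dr": [0,0,0]},
  {"xyz": [-0.12,0,-0.115],"dr": [0,0,0]},
  {"xyz": [-0.15,0,-0.13],"dr": [0,0,0]},
  {"xyz": [-0.16,0,-0.14],"dr": [0,0,0]},
  {"xyz": [-0.16,0,-0.14],"dr": [0,0,0]},
  {"xyz": [-0.16,0,-0.14],"dr": [0,0,0]},
])

```text
t: 14.8
eef_pos: [0.5, 0.0668, 0.2743]
ee_rot: [[0.08, 0.997, -0.001], [0.997, -0.08, 0.002], [0.002, -0.001, -1.0]]
ft_force: [0.1, 0.7, -1.5]
opening: -0.0001
finger_force: 0.0
```

```bash
python3 - <<'E'
from h import *
s=get_state();print(fe(s['eef_pos']),s['t'],s['ft_force'])
snap('wrist','w6.png')
E
```

```text
[-0.0892  0.0558  0.2743] 14.8 [ 0.14793539  0.72462943 -1.47818654]
```

View pics/w6.png

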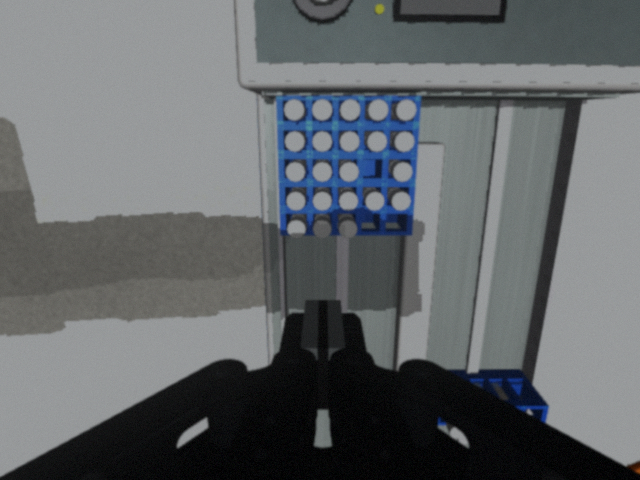

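The row (v 96–236) stands closed and square against the head, and the robot touches nothing. Handing in.

```bash
python3 - <<'E'
from h import *
c=load('w6.png')
print(fe(world(c,(345,236),.092)),fe(world(c,(345,96),.092)))
print(hand_in())
E
```

```text
[-0.0706  0.038   0.092 ] [-0.0725  0.1485  0.092 ]
the job is handed in; nothing more can be done
None
```

I pushed the row of five racks up against the stop plate with no gaps left, then pressed the start key down to its stop and released it. I handed the job in at about 15 s of robot time with the arm clear; the hand-in gave no verdict.

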